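# Seat the biscuit tray on its three-ball stand

### The job

Pick up the steel biscuit tray with the three blue strips by its wooden knob, turn it so that its strips lie over the three brass balls of the buffet stand, lower it on and press it down until the stand's springs have pulled it fully home, level on all three balls; then let go. Do not drop it on: keep hold of it until it is down on the stand. Leave the plain tray without strips where it is.

Things in the scene. Friction and masses are not known exactly. Their poses are not given: they have to be found in the camera images.
- tray_knob (a point): Centre of the wooden knob (upright, 30 dia, 44 tall) of the loose steel tray to seat (160 dia, about 0.35 kg); 68 above its feet, 40 above its plate. z up; x outward along one of its three blue strips, 120 deg apart. Under each strip a radial V groove (40 wide, 20 deep, all alike: any of three turns fits) takes a ball up to 10 mm or 10 deg off and centres on it. Lengths in mm.
- stand_home (a point): Where the tray's knob centre is when the tray is fully home: on the axis of the fixed buffet stand, 124 mm above the table. z up; x towards one of its three balls. Three sprung orange jaws between the balls grip a stud under the tray: met some 9 mm above home, they need a press of 5 to 10 N past a point 4 mm above home, then pull the tray down.
- stand_ball (a point): Centre of one of the stand's three brass balls, 20 mm dia, 62 mm above the table. They stand 120 degrees apart on a circle of 56 mm radius round the stand's axis, on a dark round top plate 140 mm across and 50 mm above the table. Axes as stand_home, so x points from the stand's axis through this ball.
- plain_knob (a point): Centre of the wooden knob of the other tray, a bystander to leave alone: same size, steel and knob (this point 68 mm above the table), but without blue strips or grooves.
Not all that is in view belongs to the job. Leave any purple look-alike of the part that bears tray_knob alone.

How it is judged:
On the way, in this order (a step that is already met when the one before it is completed fails the run):
1. the tray with the strips is lifted off the table (height (world z) of tray_knob above 0.09 m and horizontal distance between tray_knob and stand_home above 0.1 m), for 0.1 s.
2. the tray, still held, has been brought down on the stand (within 15 mm of the home height and of the stand's axis) (horizontal distance between tray_knob and stand_home below 0.015 m and z of tray_knob in the frame of stand_home below 0.015 m and contact force between the fingers and tray above 0.5 N), for 0.05 s.
At the end, for the whole second after the job is handed in: The tray with the strips is fully home on the stand: its knob within 6 mm sideways and 4 mm in height of the home point, tilted less than 0.06 rad (3.4 degrees), at rest and let go; the plain tray is within 30 mm of where it was (horizontal distance between tray_knob and stand_home below 0.006 m and z of tray_knob in the frame of stand_home between -0.004 and 0.004 m and angle between tray_knob's own z axis and vertical below 0.06 rad and linear speed of tray below 0.02 m/s and distance of plain_knob from where it was at the start of the episode below 0.03 m); the robot touches nothing.
It fails at once if the plain tray is moved by more than 50 mm or tipped by more than 0.5 rad (distance of plain_knob from where it was at the start of the episode above 0.05 m or angle between plain_knob's own z axis and vertical above 0.5 rad).
It also fails if it takes over 40 s, if anything falls off the work surface, if the arm or the gripper's body presses on something with over 40 N, if the wrist force passes 120 N, or if a joint passes its speed limit or range.

### The arm

A 6-joint arm with a two-finger parallel gripper is mounted at the origin on the work surface. World frame = base frame: x ahead of the robot, y to its left, z up, the work surface at z = 0. Lengths are in m, angles in rad, forces in N, time in s.
With the tool pointing down it reaches from about 0.35 to 0.8 m from the base axis. Payload 7.3 kg.
Tool frame: the origin (TCP) lies between the finger pads; the fingertips stand 25 mm ahead of it and the grasp point (between the pads) lies 6 mm ahead of it (r.tip_extent is the distance from the TCP to the fingertips, in m); z points along the fingers, y is the line along which they close (so a half turn about z gives the same grasp; the last joint's range is limited). The gripper opens to 85 mm and grips with 20 to 120 N. Pads are 22 mm wide; open, the fingers measure 114 mm over their backs; the gripper's body (76 mm by 85 mm) begins 54 mm behind the grasp point. The pads swing forward as they close: fully open they stand 13 mm farther back than shut.
Start: joints at [1.046, 0.342, 1.524, -0, 1.275, -0.146], TCP at [0.194, 0.488, 0.256] pointing down, gripper open.
Joint ranges: [-2.53, 2.53], [-0.77, 2.02], [0.04, 2.7], [-1, 4.14], [0.28, 2.66], [-3.11, 3.11]. Speed limits (rad/s): [2.57, 2.57, 3.14, 3.14, 3.14, 3.14].

### API

Orientations are given as a unit quaternion [x, y, z, w].
In Python, from workcell import r, command_gripper, optics gives the robot as it stands. The module is installed in compiled form; this text tells all that it offers. Calls block until the motion is done:
- r.reach(position, orientation): joint-space move of the TCP to a pose.
- r.move_straight(position, orientation=None, speed=0.15, max_force=None): straight line of the TCP; orientation=None keeps the orientation; speed is the mean speed in m/s. With max_force (N) it stops when the force on the tool has changed by that much, and returns True; else False.
- r.movej(angles): joint-space move.
- command_gripper(opening, force=None): finger opening in m; force is the grip in N (None keeps the last); returns when the fingers have stopped.
- r.hold(seconds).
- r.solve_ik(position, orientation): joint angles nearest the present ones, or None.
- r.read_state(): the state.
- optics.get_image(name): name is "scene" or "top" or "wrist"; returns (picture, depth): 400x640x3 uint8, red, green, blue; 400x640 float32, m along the optical axis (not along the pixel's ray), 0 where there is no reading.
- optics.camera_model(name): a dict with "K" (3x3 intrinsics, pixels), "R" (3x3) and "t" (3): a world point X has camera coordinates R X + t; the wrist camera has in their place "tool_from_camera" (4x4, takes a point from camera to tool coordinates, whose origin is the TCP and whose axes are the flange's). Camera axes: x right, y down, z forward; pixel columns grow to the right and rows downward; lengths in m; the calibration is good to about 2 mm. A picture is of the moment at which its call begins: read the wrist's pose just before it. camera_model takes no time and is no camera call.
A pose or a line that the arm cannot do raises r.PlanningError and nothing moves.
- r.finish_job(): hands the job in; it is judged then, once.
The state is a dict: "time_s": time; "joint_positions": joint angles; "dq": joint speeds; "tau": joint torques, N m; "eef_pos": TCP position; "eef_rot": TCP orientation; "contact_force": force on the tool from outside, world axes, zero at the start; "torque": the same for the moment, N m; "grip_width": finger opening in m; "grip_force": force on a finger pad.
Only numpy, scipy, OpenCV 4.12 (cv2) and the standard library are available. Lean on these libraries where they do the work, as an engineer would, in place of code of your own. Each camera call takes 0.05 s, during which the arm holds its last target. There are 200 camera calls.

## Working session

There is one attempt and no reset: what is moved stays moved. The work goes in short steps, each a Python script; the robot and the scene stay as the last script left them, time stands still between calls to the robot, and variables do not carry over. Pictures are saved under pics/ and viewed, at most 10 in all, crops included, and the job is handed in when it is done.

```bash
mkdir -p pics; ls
python3 - <<'E'
from workcell import r, optics
import cv2, numpy as np
for n in ("top","scene"):
    im,d=optics.get_image(n); cv2.imwrite(f"pics/{n}0.png",im[:,:,::-1]); np.savez(f"{n}0.npz",im=im,d=d)
    m=optics.camera_model(n); print(n,m["K"].tolist(),np.round(m["R"],4).tolist(),np.round(m["t"],4).tolist())
print(optics.camera_model("wrist")); print(r.read_state()["time_s"], r.read_state()["eef_rot"])
E
```

```text
pics
top [[418.88667036887705, 0.0, 316.32338009394516], [0.0, 418.88667036887705, 193.87705669819474], [0.0, 0.0, 1.0]] [[-0.013, -0.9999, -0.0052], [-0.998, 0.0133, -0.0621], [0.0622, 0.0043, -0.9981]] [-0.0038, 0.4247, 1.2829]
scene [[463.23721149417054, 0.0, 324.69646858129744], [0.0, 463.23721149417054, 204.98765775750556], [0.0, 0.0, 1.0]] [[0.61, 0.7924, 0.0006], [0.4837, -0.3718, -0.7923], [-0.6277, 0.4836, -0.6101]] [-0.2289, -0.1173, 1.7587]
{'K': array([[359.90935222,   0.        , 317.67127518],
       [  0.        , 359.90935222, 192.1466575 ],
       [  0.        ,   0.        ,   1.        ]]), 'tool_from_camera': array([[ 9.35937722e-05, -9.48295391e-01, -3.17389104e-01,
         8.12025872e-02],
       [ 9.99999957e-01,  2.55946340e-07,  2.94121802e-04,
         4.59705372e-04],
       [-2.78833115e-04, -3.17389118e-01,  9.48295350e-01,
        -1.16924399e-01],
       [ 0.00000000e+00,  0.00000000e+00,  0.00000000e+00,
         1.00000000e+00]])}
0.1 [ 1.88270253e-01  9.82117041e-01 -6.22374535e-04 -2.06530858e-04]
```

View pics/top0.png

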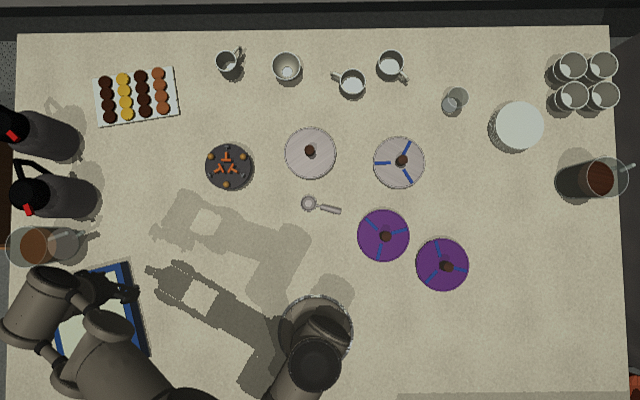

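View pics/scene0.png

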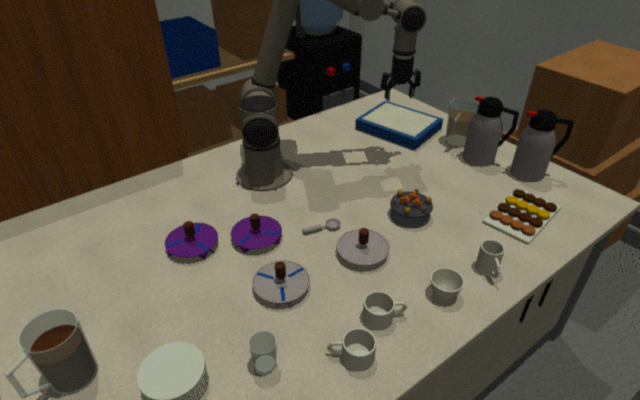

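The top view shows five candidates:
- The stand is at (229,167).
- The plain tray is at (310,152), steel with no strips.
- The steel tray with blue strips is at (399,162). This one fits the description.
- Purple look-alikes are at (383,235) and (442,264). I will leave both alone.

Next I measure and confirm in one crop.

```bash
cat > h.py <<'E'
import numpy as np, cv2
from workcell import r, optics, command_gripper
def ray(K,R,t,uv,z):
    """world points on plane z for pixels uv (N,2); X_cam = R X + t"""
    uv=np.atleast_2d(uv).astype(float)
    d=np.c_[uv,np.ones(len(uv))]@np.linalg.inv(K).T@R
    c=-R.T@t
    return c+d*((z-c[2])/d[:,2])[:,None]
def cam(n,tool=None):
    m=optics.camera_model(n)
    if n!="wrist": return m["K"],m["R"],m["t"]
    from scipy.spatial.transform import Rotation as Ro
    s=tool; T=np.eye(4); T[:3,:3]=Ro.from_quat(s["eef_rot"]).as_matrix(); T[:3,3]=s["eef_pos"]
    W=np.linalg.inv(T@m["tool_from_camera"]); return m["K"],W[:3,:3],W[:3,3]
def blobs(mask,amin):
    n,l,st,c=cv2.connectedComponentsWithStats(mask.astype(np.uint8))
    return [(c[i],st[i,4],np.argwhere(l==i)[:,::-1]) for i in range(1,n) if st[i,4]>=amin]
def hsv(im): return cv2.cvtColor(im,cv2.COLOR_RGB2HSV).astype(int)
def threefold(P):
    """centre-relative points -> direction (mod 120deg) by the third harmonic"""
    a=np.arctan2(P[:,1],P[:,0]); return np.angle(np.exp(3j*a).mean())/3
E
python3 - <<'E'
from h import *
z=np.load("top0.npz"); im=z["im"]; C=cam("top"); H=hsv(im)
def win(m,x,y,w):
    o=np.zeros_like(m); o[y-w:y+w,x-w:x+w]=m[y-w:y+w,x-w:x+w]; return o
blue=(H[...,0]>100)&(H[...,0]<125)&(H[...,1]>110)
print("tray strips"); 
for c,a,p in blobs(win(blue,399,162,30),8): print(c.round(1),a,ray(*C,c,.028).round(4))
b=(H[...,1]>110)&(H[...,2]>50)
print("stand coloured")
for c,a,p in blobs(win(b,229,167,28),3): print(c.round(1),a,np.median(H[p[:,1],p[:,0]],0),ray(*C,c,.062).round(4))
for n,(x,y) in dict(tray=(399,162),plain=(310,152)).items():
    k=(H[...,2]<95)&(H[...,1]>60)&~blue
    for c,a,p in blobs(win(k,x,y,14),10): print(n,"knob",c.round(1),a,ray(*C,c,.075).round(4))
cr=im[120:210,190:450]; cv2.imwrite("pics/crop.png",cv2.resize(cr[:,:,::-1],None,fx=3,fy=3,interpolation=cv2.INTER_CUBIC))
E
```

```text
tray strips
[406.3 147.5] 40 [[ 0.563  -0.2881  0.028 ]]
[382.  162.6] 37 [[ 0.5172 -0.2123  0.028 ]]
[407.4 176. ] 47 [[ 0.4748 -0.2891  0.028 ]]
stand coloured
[210.3 156. ] 32 [ 18. 159. 121.] [[0.5396 0.3067 0.062 ]]
[225.8 157.8] 56 [ 11.  186.5 167.5] [[0.5334 0.2603 0.062 ]]
[242.5 156.3] 34 [ 18.  156.  123.5] [[0.5374 0.2102 0.062 ]]
[218.7 168.6] 53 [ 11. 186. 157.] [[0.5013 0.2816 0.062 ]]
[231.8 168.6] 50 [ 11.  182.5 153.5] [[0.5008 0.2423 0.062 ]]
[225.7 184.1] 33 [ 18. 152. 124.] [[0.4545 0.2606 0.062 ]]
tray knob [401.5 159.8] 92 [[ 0.5185 -0.2629  0.075 ]]
plain knob [309.  149.8] 81 [[0.552  0.0105 0.075 ]]
```

View pics/crop.png

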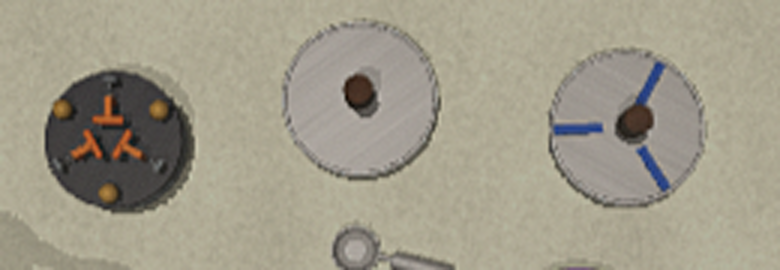

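The crop confirms the target: the steel tray with three blue strips is on the right at (399,162) in the full image. The plain steel tray is in the middle, and the stand with brass balls and orange jaws is on the left. The measured numbers are consistent. The balls lie at a radius of 56 mm about (0.5105, 0.259), and the strips and knob agree on (0.518, -0.263). Next I move over the tray and check from near.

```bash
cat >> h.py <<'E'
from scipy.spatial.transform import Rotation as Ro
def down(deg): return (Ro.from_euler("z",deg,degrees=True)*Ro.from_euler("x",180,degrees=True)).as_quat()
def shot(name):
    s=r.read_state(); im,d=optics.get_image("wrist"); cv2.imwrite(f"pics/{name}.png",im[:,:,::-1]); np.savez(name+".npz",im=im,d=d)
    return im,d,cam("wrist",s)
E
python3 - <<'E'
from h import *
T=[.518,-.263]; S=[.5105,.259]
for psi in range(0,360,30):
    g=[r.solve_ik([*T,.074],down(psi)), r.solve_ik([*S,.13],down(psi-32.4)), r.solve_ik([*S,.13],down(psi+87.6))]
    print(psi,[None if q is None else np.round(q,2)[[0,3,5]].tolist() for q in g])
E
```

```text
0 [[-0.6, -0.0, 0.97], [0.34, -0.0, 2.47], [0.34, -0.0, 0.38]]
30 [[-0.6, -0.0, 0.45], [0.34, -0.0, 1.95], [0.34, -0.0, -0.15]]
60 [[-0.6, -0.0, -0.08], [0.34, -0.0, 1.42], [0.34, 0.0, -0.67]]
90 [[-0.6, 0.0, -0.6], [0.34, -0.0, 0.9], [0.34, 0.0, -1.19]]
120 [[-0.6, 0.0, -1.13], [0.34, -0.0, 0.38], [0.34, 0.0, -1.72]]
150 [[-0.6, 0.0, -1.65], [0.34, -0.0, -0.15], [0.34, 0.0, -2.24]]
180 [[-0.6, 0.0, -2.17], [0.34, 0.0, -0.67], [0.34, 0.0, -2.76]]
210 [[-0.6, 0.0, -2.7], [0.34, 0.0, -1.19], [0.34, -0.0, 3.0]]
240 [[-0.6, -0.0, 3.06], [0.34, 0.0, -1.72], [0.34, -0.0, 2.47]]
270 [[-0.6, -0.0, 2.54], [0.34, 0.0, -2.24], [0.34, -0.0, 1.95]]
300 [[-0.6, -0.0, 2.02], [0.34, 0.0, -2.76], [0.34, -0.0, 1.42]]
330 [[-0.6, -0.0, 1.49], [0.34, -0.0, 3.0], [0.34, -0.0, 0.9]]
```

Run:
```python
from h import *
r.reach([.518,-.263,.25],down(60)); command_gripper(.085,60)
im,d,C=shot("w1"); H=hsv(im)
blue=(H[...,0]>100)&(H[...,0]<125)&(H[...,1]>110)
for c,a,p in blobs(blue,60):
    w=ray(*C,p,.028); print(c.round(1),a,w.mean(0).round(4), np.hypot(*(w.mean(0)-[.518,-.263,.028])[:2]).round(4), [round(float(x),3) for x in np.hypot(*(w-[.518,-.263,.028]).T[:2])[[0,-1]]])
print(r.read_state()["time_s"])
```

```text
[288.4 115.9] 521 [ 0.5166 -0.2117  0.028 ] 0.0513 [0.075, 0.026]
[105.9 177.9] 506 [ 0.3303 -0.1735  0.028 ] 0.208 [0.206, 0.214]
[369.8 160.3] 438 [ 0.5626 -0.2868  0.028 ] 0.0506 [0.045, 0.061]
[292.1 204.5] 318 [ 0.474  -0.2883  0.028 ] 0.0507 [0.03, 0.073]
[ 46.  236.7] 192 [ 0.2347 -0.1914  0.028 ] 0.2922 [0.272, 0.302]
[141.1 254.2] 417 [ 0.3073 -0.2567  0.028 ] 0.2108 [0.215, 0.21]
3.2417
```

View pics/w1.png

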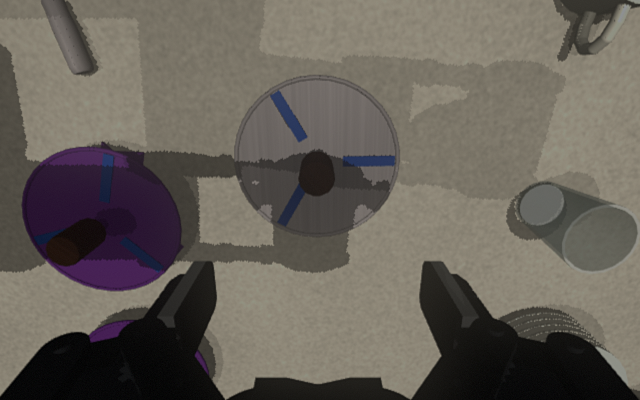

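The near view agrees with the top view: the knob is at (317,172) and the strips are at (288,116), (370,160) and (292,204). That puts the tray centre at (0.5177, -0.2625). Now I grasp and lift.

Run:
```python
from h import *
q=down(60)
r.move_straight([.5178,-.2627,.12],q,.2)
print("hit",r.move_straight([.5178,-.2627,.074],q,.08,max_force=15))
command_gripper(.02,60)
s=r.read_state(); print(s["grip_width"],s["grip_force"],s["eef_pos"])
if s["grip_width"]>.025:
    r.move_straight([.5178,-.2627,.25],q,.12)
    s=r.read_state(); print(s["grip_width"],s["contact_force"],s["torque"],s["eef_pos"],s["time_s"])
    im,d,C=shot("w2"); H=hsv(im)
    blue=(H[...,0]>100)&(H[...,0]<125)&(H[...,1]>110)
    for c,a,p in blobs(blue,60):
        w=ray(*C,c,.204)[0]; print(c.round(1),a,w.round(4),np.median(d[p[:,1],p[:,0]]).round(3))
```

```text
hit False
0.028876237866749397 58.92067015171051 [ 0.51791683 -0.26276215  0.0744436 ]
0.028637060259757263 [ 0.32349491  0.20052364 -3.92830814] [ 0.00491972 -0.05604248  0.03061414] [ 0.51752001 -0.26252278  0.24915052] 6.9333
[259.1 155.5] 2035 [ 0.5173 -0.2096  0.204 ] 0.166
[106.6 178. ] 506 [ 0.4495 -0.1829  0.204 ] 0.352
[ 46.6 236.8] 191 [ 0.4036 -0.1915  0.204 ] 0.372
[416.7 241.3] 1647 [ 0.5615 -0.2854  0.204 ] 0.18
[141.7 254.1] 412 [ 0.4384 -0.2227  0.204 ] 0.378
[ 87.2 364.6] 124 [ 0.3672 -0.2625  0.204 ] 0.425
```

View pics/w2.png

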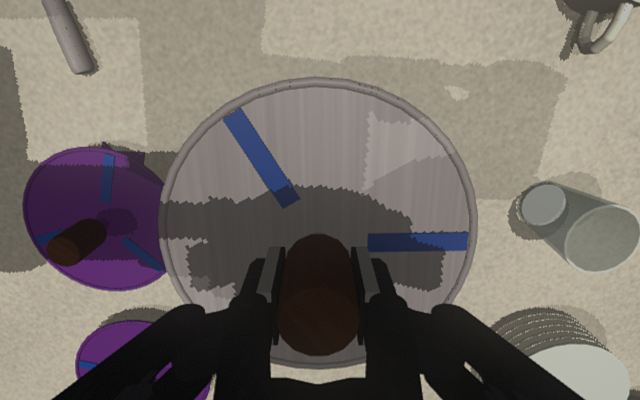

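The tray is held by its knob at (318,295). Two strips are visible at (259,155) and (417,241), with their direction unchanged at about -29°. Next I carry it over the stand, then check its tilt and angle.

Run:
```python
from h import *
S=np.array([.5105,.2592]); q=down(147.6)
r.reach([*S,.25],q); r.hold(.3)
s=r.read_state(); print(s["grip_width"],s["eef_pos"],s["time_s"])
im,d,C=shot("w3"); H=hsv(im); K,R,t=C
blue=(H[...,0]>100)&(H[...,0]<125)&(H[...,1]>110)
def pts(p):
    dd=d[p[:,1],p[:,0]]; X=(np.c_[p,np.ones(len(p))]@np.linalg.inv(K).T)*dd[:,None]; return (X-t)@R
P=[]
for c,a,p in blobs(blue,300):
    w=pts(p); k=np.hypot(*(w[:,:2]-S).T)<.085; 
    if k.mean()<.9: continue
    P.append(w[k]); v=w.mean(0); u=ray(*C,c,v[2])[0,:2]-S; print(c.round(1),a,v.round(4),"dir",np.degrees(np.arctan2(*u[::-1])).round(1),"r",np.hypot(*u).round(4))
g=np.argwhere((H[...,1]<50)&(d>0))[:,::-1]; g=pts(g)
g=g[(np.hypot(*(g[:,:2]-S).T)<.07)&(abs(g[:,2]-.204)<.012)]
A=np.c_[g[:,:2]-S,np.ones(len(g))]; print(len(g),"plane slope,z0",np.linalg.lstsq(A,g[:,2],rcond=None)[0].round(4))
im,d=optics.get_image("top"); cv2.imwrite("pics/t3.png",cv2.resize(im[90:240,150:390,::-1],None,fx=3,fy=3))
```

```text
0.028851192908492664 [0.51076003 0.25871004 0.24998951] 9.175
[261.8 159.5] 2093 [0.4614 0.2604 0.2043] dir 178.6 r 0.0494
[417.4 241.6] 1713 [0.5373 0.3017 0.204 ] dir 57.8 r 0.0502
36662 plane slope,z0 [-4.000e-04 -1.000e-04  2.027e-01]
```

View pics/w3.png

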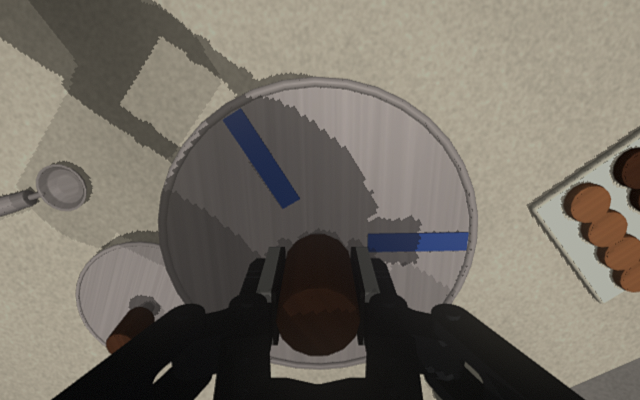

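The tray is level, and its strips point to 178.6° and 57.8° against the balls at 178.6° and 58.5°. Now I lower it and press under force control.

Run:
```python
from h import *
S=[.5105,.2592]; q=down(147.6)
command_gripper(.02,100)
r.move_straight([*S,.150],q,.1)
def st(l): s=r.read_state(); print(l,s["eef_pos"].round(4),s["contact_force"].round(1),s["torque"].round(2),round(s["grip_width"],4),s["time_s"])
st("above")
for z in (.140,.136,.133,.130,.127):
    h=r.move_straight([*S,z],q,.03,max_force=30); r.hold(.1); st((z,h))
    if h: break
```

```text
above [0.511  0.2594 0.1507] [-0.2 -0.2 -4.1] [-0.03 -0.01  0.08] 0.028 10.6417
(0.14, False) [0.51   0.2592 0.1398] [-3.8 -0.7 -3.1] [-0.03  0.6   0.02] 0.0282 11.225
(0.136, False) [0.5107 0.2592 0.1357] [ 1.   0.4 -4.7] [ 0.05 -0.1   0.04] 0.0282 11.6083
(0.133, False) [0.5097 0.2592 0.1317] [ -1.    2.6 -12.8] [0.51 0.08 0.06] 0.0281 11.9583
(0.13, False) [0.5094 0.2594 0.1309] [-6.8  0.6  2.2] [0.27 1.11 0.09] 0.0281 12.3083
(0.127, False) [0.5093 0.2595 0.1304] [-13.3  -0.7  19.9] [-0.26  2.33 -0.01] 0.0277 12.6583
```

The spring pulled (-12.8 N), then a firm stop came at TCP z 0.1304, which puts the knob at about 0.1244, the home height. I'll ease off, let go, retreat and check.

Run:
```python
from h import *
S=np.array([.5105,.2592]); q=down(147.6)
r.move_straight([.510,.2592,.130],q,.03); r.hold(.2); print(r.read_state()["contact_force"].round(1))
command_gripper(.06); r.hold(.2); p=r.read_state()["eef_pos"]
r.move_straight([p[0],p[1],.20],q,.1); r.reach([*S,.32],q); r.hold(.3)
im,d,C=shot("w4"); H=hsv(im); K,R,t=C
def pts(p):
    dd=d[p[:,1],p[:,0]]; X=(np.c_[p,np.ones(len(p))]@np.linalg.inv(K).T)*dd[:,None]; return (X-t)@R
blue=(H[...,0]>100)&(H[...,0]<125)&(H[...,1]>110)
P=[ray(*C,c,.084)[0] for c,a,p in blobs(blue,60)]; P=[v for v in P if np.hypot(*(v[:2]-S))<.08]
print(np.round(P,4),np.mean(P,0))
g=pts(np.argwhere((H[...,1]<50)&(d>0))[:,::-1])
g=g[(np.hypot(*(g[:,:2]-S).T)<.07)&(abs(g[:,2]-.084)<.012)]
print(len(g),"slope,z0",np.linalg.lstsq(np.c_[g[:,:2]-S,np.ones(len(g))],g[:,2],rcond=None)[0].round(4),r.read_state()["time_s"])
```

```text
[-7.3 -0.5  4.5]
[[0.4737 0.2601 0.084 ]
 [0.5358 0.3034 0.084 ]
 [0.5342 0.2143 0.084 ]] [0.51453976 0.25925599 0.084     ]
12593 slope,z0 [-0.0002 -0.0001  0.0832] 15.4667
```

View pics/w4.png

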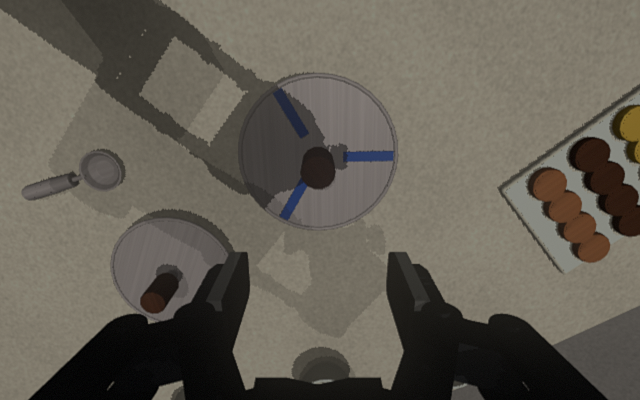

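The tray sits level on the stand at (319,152). Its fitted slope is under 0.001, its plate is at 0.083 m (home is 0.084), and its strips lie over the balls. The plain tray at (172,265) was never touched, and the gripper is clear.

```bash
python3 -c "
from workcell import r
print(r.finish_job())"
```

```text
the job is handed in; nothing more can be done
None
```

The blue-striped tray is fully home and level on the stand and let go, the plain tray was left alone, and the job was handed in with the clock at about 15.5 s; no verdict was returned.

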